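# Slide the speaker into its charging cradle and latch it

### The arm

A 6-joint arm with a two-finger parallel gripper is mounted at the origin on the work surface. World frame = base frame: x ahead of the robot, y to its left, z up, the work surface at z = 0. Lengths are in m, angles in rad, forces in N, time in s.
With the tool pointing down it reaches from about 0.25 to 0.725 m from the base axis. Payload 9.7 kg.
Tool frame: the origin (TCP) lies midway between the tips of the shut fingers; the grasp point (between the pads) lies 19 mm behind it; z points along the fingers, y is the line along which they close (so a half turn about z gives the same grasp; the last joint's range is limited). The gripper opens to 85 mm and grips with 20 to 120 N. Pads are 22 mm wide; open, the fingers measure 114 mm over their backs; the gripper's body (76 mm by 85 mm) begins 54 mm behind the grasp point. The pads swing forward as they close: fully open they stand 13 mm farther back than shut.
Start: joints at [1.167, 0.087, 0.176, 1.66, 0, 1.571], TCP at [0.216, 0.506, 0.231] pointing down, gripper open.
Joint ranges: [-3.13, 3.13], [-0.85, 1.81], [-1.15, 1.24], [-2.2, 2.28], [-1.44, 1.52], [-3.14, 3.14]. Speed limits (rad/s): [2.22, 2.22, 2.57, 3.14, 3.14, 3.14].

### API

Orientations are given as a unit quaternion [w, x, y, z].
In Python, from plant import arm, vision, order gives the robot as it stands.
- The arm moves only by the tool apply_moves, never from a script. Its argument "targets" is a list of rows, each a list of 7 numbers: the shift along the tool's x, y, z in mm, then the turn, a rotation vector about the tool's x, y, z in degrees, then the opening, from 0 (shut) to 1 (fully open). A call has 1 to 12 rows; each row is the pose to reach, as a shift and turn from the pose commanded when the call began, along the tool's axes at that moment; what a row does not reach only later rows make up. A row lasts 1/12 s, in which the tool goes at most 41.7 mm and 7.16 degrees, less where a joint would pass 70% of its speed; a pose out of reach is approached as far as the arm can. A call with a gripper value outside its range is refused whole. The fingers move at their own pace and stop on an object; "newtons" is the grip in N (left out, the last holds). Time passes only in rows, so rows that repeat a pose let the fingers close. It gives the time, the measured TCP pose, the force, the opening and the grip force at its end, in the units of the state.
- arm.state(): the state, without advancing time (a new reading comes with each control period).
- vision.grab_frame(name): name is "side" or "top" or "wrist"; returns (picture, depth): 384x512x3 uint8, red, green, blue; 384x512 float32, m along the optical axis (not along the pixel's ray), 0 where there is no reading.
- vision.get_calibration(name): a dict with "K" (3x3 intrinsics, pixels), "T" (4x4, takes a point from camera to world coordinates). Camera axes: x right, y down, z forward; pixel columns grow to the right and rows downward; lengths in m; the calibration is good to about 2 mm. A picture is of the moment at which its call begins: read the wrist's pose just before it. get_calibration takes no time and is no camera call; for the wrist camera it gives the pose at the moment of the call.
- order.finish_job(): hands the job in; it is judged then, once.
The state is a dict: "clock": time; "joint_positions": joint angles; "dq": joint speeds; "effort": joint torques, N m; "tool_pos": TCP position; "orientation": TCP orientation; "ft_force": force on the tool from outside, world axes, zero at the start; "ft_torque": the same for the moment, N m; "opening": opening from 0.0 (shut) to 1.0 (fully open); "grasp_force": force on a finger pad.
Only numpy, scipy, OpenCV 4.12 (cv2) and the standard library are available. Lean on these libraries where they do the work, as an engineer would, in place of code of your own. Each camera call takes 0.05 s, during which the arm holds its last target. There are 200 camera calls.

### The job

Put the grey speaker with the T-shaped foot on its sloping charging cradle: feed the foot into the open end of the track, slide it fully home against the end stop, then push the latch fully shut behind it so that it cannot slide out. Let go of everything and do not disturb the other things on the console.

Things in the scene. Friction and masses are not known exactly. Their poses are not given: they have to be found in the camera images.
- speaker_c (a point): Centre of the loose portable speaker's grey body, a box 46 (x) x 120 (y) x 60 (z) mm with upright sides; long axis y, z up. The body's underside is 30 mm below this point, its foot's underside 48 mm below. About 0.25 to 0.5 kg. It starts standing on its foot on the console top; its two ends are alike. Take it across its 46 mm width.
- speaker: Centre of the underside of the speaker's black T-shaped foot; axes as the speaker's. Flange 34 mm wide, 6 mm thick, 108 mm long, plus at each end a 6 mm tip 28 mm wide, bevelled up underneath; above it a stem 18 mm wide, 12 mm high, up to the grey body.
- track: T-slot track on the sloping face of the fixed black charging cradle. Origin: on the track floor, mid-width, where the home speaker's foot centre lies, 85 mm above the console top; the home speaker's centre is at x=0, y=0, z=48 mm. Axes: y level along the track, from open end to stop; x up the slope, away from the robot; z square to the face, leaning 30 degrees from vertical towards the robot.
- track_mouth (a point): Open end of the lips, at track y=-51 mm, on the floor. Lips and walls are aluminium. Channel 38 mm wide, lips' undersides 9 mm and tops 13 mm above the floor, slot between lips 24 mm. Walls flare outward by about 5 mm over the 12 mm before the mouth; the lips' first 11 mm rise slightly as a lead-in. Before the mouth 17 mm of bare floor, then 16 mm ramping down 3 mm; the latch crosses there. Cradle 64 mm wide here.
- track_stop (a point): Middle of the end stop's face at the closed (+y) end of the track, at track y=+60 mm, 15 mm above the floor; the stop is 62 mm wide and stands 30 mm above the floor. The home speaker's end touches it.
- latch (a joint): Slide latch at the track's open end: 0 = drawn fully back (down the slope, towards the robot), 0.036 m = fully shut. Shuts along track +x; stays where left (1.5 N friction). Its bar, 14 mm wide, 10 mm high, centred at track y=-72 mm, then crosses the floor close behind the home speaker's foot. Starts 0 to 8 mm from fully back, clear of the track.
- latch_post (a point): Point in the latch's upright aluminium post, 16 x 16 mm, 25 mm above the sloping face; the post's top is 40 mm above the face. In the track frame: x = -80 mm + joint value, y = -72 mm, z = 25 mm. The bar reaches 50 mm from the post towards track +x. The shelf below is 30 mm wide and ends at track x=-102 mm. Push the post from its low side, or pinch it.
- mug: Bystander, not to be disturbed: white ceramic mug, 95 mm tall. Origin at the centre of its underside.
- orb: Bystander, not to be disturbed: glass ball on a small round wooden foot, 88 mm tall. Origin at the centre of its underside.
- remote: Bystander, not to be disturbed: black remote lying flat, 165 x 42 x 17 mm. Origin at the centre of its underside.
- case: Bystander, not to be disturbed: closed flat game-disc case, 135 x 190 x 15 mm. Origin at the centre of its underside.
- cube: Bystander, not to be disturbed: grey speaker cube, 90 mm. Origin at the centre of its underside.
- pot: Bystander, not to be disturbed: small plant pot, 84 mm wide, about 135 mm tall. Origin at the centre of its underside.
Not all that is in view belongs to the job. Leave any orange look-alike of the part that bears track alone.

How it is judged:
By the outcome, as a careful person would: the job done as asked, in the order asked, and still so for the second after the job is handed in, with the robot touching nothing.
It also fails if it takes over 54 s, if anything falls off the work surface, if the arm or the gripper's body presses on something with over 40 N, if the wrist force passes 120 N, or if a joint passes its speed limit or range.

## Working session

There is one attempt and no reset: what is moved stays moved. The work goes in short steps, Python scripts to look and compute and a tool call to move; the robot and the scene stay as the last step left them, time stands still between calls to the robot, and variables do not carry over. Pictures are saved under pics/ and viewed, at most 10 in all, crops included, and the job is handed in when it is done.

Besides the shell and the picture viewer there is one more tool, called after "Request:" by a JSON object that holds its "api" and its "payload", one argument or row to a line. apply_moves: Moves the arm, as the interface text tells. Its arguments: {"type":"object","properties":{"targets":{"type":"array","items":{"type":"array","items":{"type":"number"}}},"newtons":{"type":"number"}},"required":["targets"]}

```bash
mkdir -p pics; ls
python3 - <<'E'
from plant import arm,vision
import cv2,numpy as np
print(arm.state())
ims=[]
for n in ["side","top"]:
    p,d=vision.grab_frame(n); c=vision.get_calibration(n)
    np.savez(f"pics/{n}0.npz",p=p,d=d,K=c["K"],T=c["T"]); print(n,c["K"],c["T"].round(3) if hasattr(c["T"],'round') else c["T"])
    cv2.imwrite(f"pics/{n}0.png",cv2.resize(p[:,:,::-1],(800,600)))
E
```

```text
pics
{'clock': 0.0, 'joint_positions': array([ 1.16702233e+00,  8.74985299e-02,  1.75118522e-01,  1.65981052e+00,
       -5.62803465e-06,  1.57077659e+00]), 'dq': array([-5.80426833e-04,  7.04346717e-04,  1.59028049e-03, -3.76334266e-04,
       -5.06120863e-04, -4.98218476e-05]), 'effort': array([ 3.88774852e-04, -5.20381773e+01,  4.64801037e+01,  1.63386570e-02,
       -8.14322152e-05, -3.09521880e-06]), 'tool_pos': array([0.21599895, 0.50555349, 0.23055393]), 'orientation': array([-1.37031867e-04,  2.00508645e-01,  9.79691685e-01, -6.83507874e-04]), 'ft_force': array([-0.12957421,  0.37325024,  0.15580674]), 'ft_torque': array([-0.03647139,  0.0294236 , -0.02068751]), 'grasp_force': 0.0, 'opening': 0.9959606159038532}
side [[469.23308489   0.         251.44854305]
 [  0.         469.23308489 197.63378733]
 [  0.           0.           1.        ]] [[ 0.997 -0.044  0.065  0.435]
 [-0.078 -0.647  0.759 -0.915]
 [ 0.009 -0.762 -0.648  0.889]
 [ 0.     0.     0.     1.   ]]
top [[484.1452877    0.         259.81721495]
 [  0.         484.1452877  204.12995991]
 [  0.           0.           1.        ]] [[-0.013 -0.984  0.177  0.287]
 [-1.     0.011 -0.011  0.054]
 [ 0.009 -0.178 -0.984  1.346]
 [ 0.     0.     0.     1.   ]]
```

View pics/side0.png

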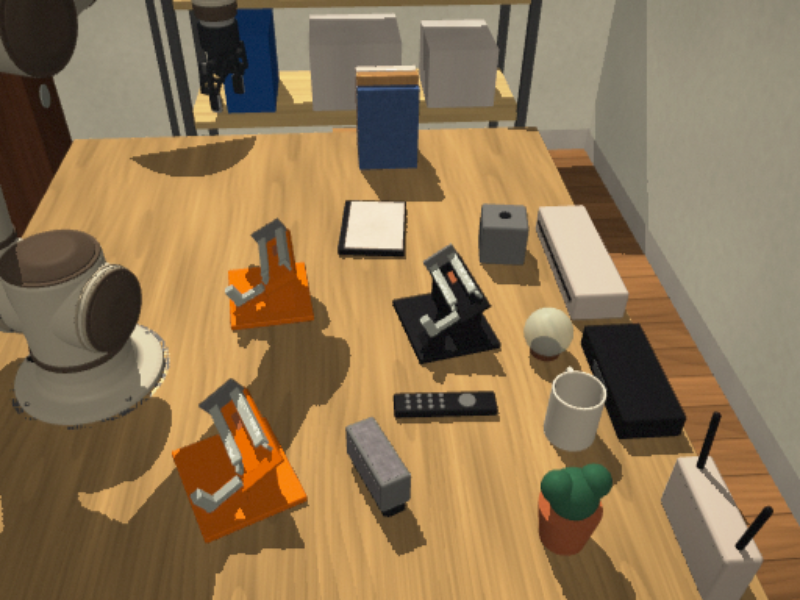

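View pics/top0.png

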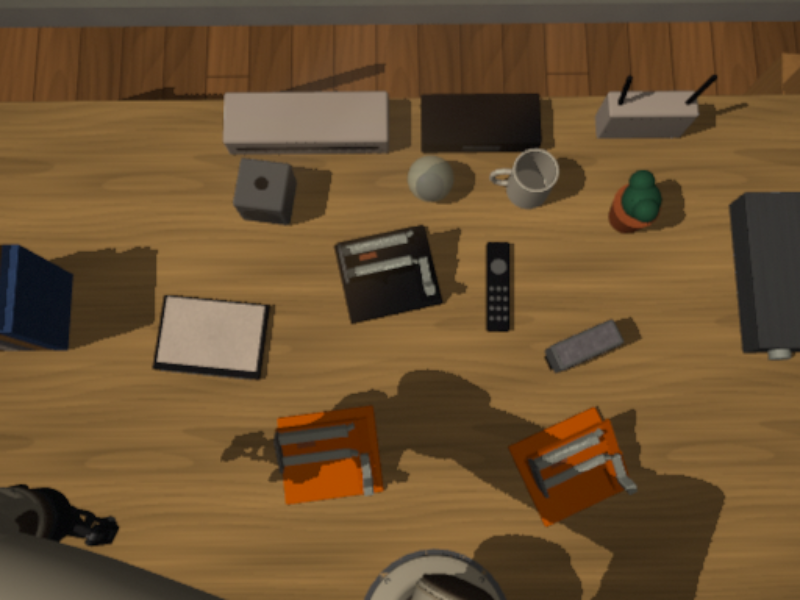

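The side view shows the black cradle at (445,305), with orange look-alikes at (270,280) and (240,460). In the top view the black cradle is at (390,275), and the orange ones are at (330,455) and (572,465). The grey speaker is at (378,465) in the side view and (585,345) in the top view. The other grey box is the cube, at top (265,190), and it is square. So the black cradle and the elongated grey box on a black foot fit the description. I'll measure both and confirm in a crop.

```bash
cat > h.py <<'E'
import numpy as np,cv2
from scipy.spatial.transform import Rotation as R
def cloud(p,d,K,T):
    v,u=np.mgrid[:d.shape[0],:d.shape[1]]
    c=np.stack([(u-K[0,2])/K[0,0]*d,(v-K[1,2])/K[1,1]*d,d],-1)
    w=c@T[:3,:3].T+T[:3,3]; w[d<=0]=np.nan
    return w
def load(n):
    z=np.load(f"pics/{n}.npz"); return z['p'],cloud(z['p'],z['d'],z['K'],z['T'])
def track(o,yaw):
    """track frame: y level with heading yaw, x up slope away, z leaning 30deg to robot"""
    y=np.array([np.cos(yaw),np.sin(yaw),0]); h=np.array([np.sin(yaw),-np.cos(yaw),0]) # h = horizontal up-slope dir = y x up
    a=np.pi/6; x=h*np.cos(a)+np.array([0,0,np.sin(a)]); z=np.cross(x,y)
    return np.stack([x,y,z],1),np.array(o)
E
python3 - <<'E'
from h import *
for n,s in(("top0",None),("side0",None)):
    p,w=load(n); z=w[...,2]
    near=lambda x0,x1,y0,y1:(w[...,0]>x0)&(w[...,0]<x1)&(w[...,1]>y0)&(w[...,1]<y1)
    # rough location
    if n=="top0":
        for nm,(u,v) in dict(spk=(585,342),crad=(385,275)).items(): print(nm,w[int(v*.64),int(u*.64)])
    sp=w[int((342 if n=="top0" else 440)*.64),int((585 if n=="top0" else 370)*.64)]
    m=near(sp[0]-.1,sp[0]+.1,sp[1]-.1,sp[1]+.1)&(z>.098)&(z<.125)
    q=w[m]; r=cv2.minAreaRect((q[:,:2]*1000).astype(np.float32)); print(n,"speaker top",m.sum(),np.median(q[:,2]),r)
    # cradle
    cr=w[int((275 if n=="top0" else 310)*.64),int((385 if n=="top0" else 445)*.64)]
    g=p.astype(int); hsv=cv2.cvtColor(p,cv2.COLOR_RGB2HSV)
    mm=near(cr[0]-.13,cr[0]+.13,cr[1]-.13,cr[1]+.13)&(z>.03)
    print(n,"cradle",cr,w[mm].min(0),w[mm].max(0))
    br=mm&(hsv[...,2]>105)&(hsv[...,1]<60)
    k,lab,st,ce=cv2.connectedComponentsWithStats(br.astype(np.uint8))
    for i in range(1,k):
        if st[i,4]>30:
            q=w[lab==i]; r=cv2.minAreaRect((q[:,:2]*1000).astype(np.float32)); print(" bright",st[i],q.mean(0).round(4),q[:,2].min().round(3),q[:,2].max().round(3),r)
p=np.load("pics/top0.npz")['p'][:,:,::-1]; s=np.load("pics/side0.npz")['p'][:,:,::-1]
a=cv2.resize(p[140:210,205:290],(400,330),interpolation=2); b=cv2.resize(p[195:245,340:415],(400,267),interpolation=2)
c=cv2.resize(s[150:235,245:325],(400,425),interpolation=2)
im=np.zeros((600,800,3),np.uint8); im[:330,:400]=a; im[333:600,:400]=b; im[:425,400:]=c
cv2.imwrite("pics/crop1.png",im)
E
```

```text
spk [ 0.4741028  -0.26147259  0.08051033]
crad [0.6073792  0.07753876 0.01599062]
top0 speaker top 0 nan ((0.0, 0.0), (0.0, 0.0), 0.0)
top0 cradle [0.6073792  0.07753876 0.01599062] [ 0.55667853 -0.01655816  0.0300471 ] [0.73737494 0.15600937 0.12729913]
 bright [222 150  38  12 202] [0.6409 0.0874 0.1072] 0.099 0.116 ((640.9815063476562, 89.12749481201172), (15.735113143920898, 100.0363540649414), 11.544474601745605)
 bright [227 164  36  12 183] [0.6071 0.0791 0.087 ] 0.08 0.096 ((607.1790771484375, 80.06793975830078), (13.904200553894043, 96.26737976074219), 11.91452693939209)
 bright [268 165   7  15  63] [0.6031 0.0077 0.0732] 0.061 0.085 ((603.2999267578125, 7.870363235473633), (34.604835510253906, 12.411308288574219), 11.669817924499512)
side0 speaker top 0 nan ((0.0, 0.0), (0.0, 0.0), 0.0)
side0 cradle [0.61109226 0.07195104 0.03925835] [ 0.55770336 -0.02083572  0.03001605] [0.74093568 0.15719508 0.1280183 ]
 bright [288 162  20  28 161] [0.643  0.0862 0.1061] 0.09 0.113 ((645.4833984375, 88.24215698242188), (21.91700553894043, 122.57447814941406), 11.186726570129395)
 bright [276 172  17  39 226] [0.607  0.0511 0.0816] 0.062 0.093 ((606.52197265625, 59.430301666259766), (136.28973388671875, 42.05242919921875), 83.4048843383789)
 bright [269 201   8   7  33] [ 0.5674 -0.0021  0.0836] 0.073 0.09 ((570.0643310546875, -1.3310275077819824), (20.213985443115234, 13.056363105773926), 7.012362957000732)
  return _methods._mean(a, axis=axis, dtype=dtype,
  ret = ret.dtype.type(ret / rcount)
```

View pics/crop1.png

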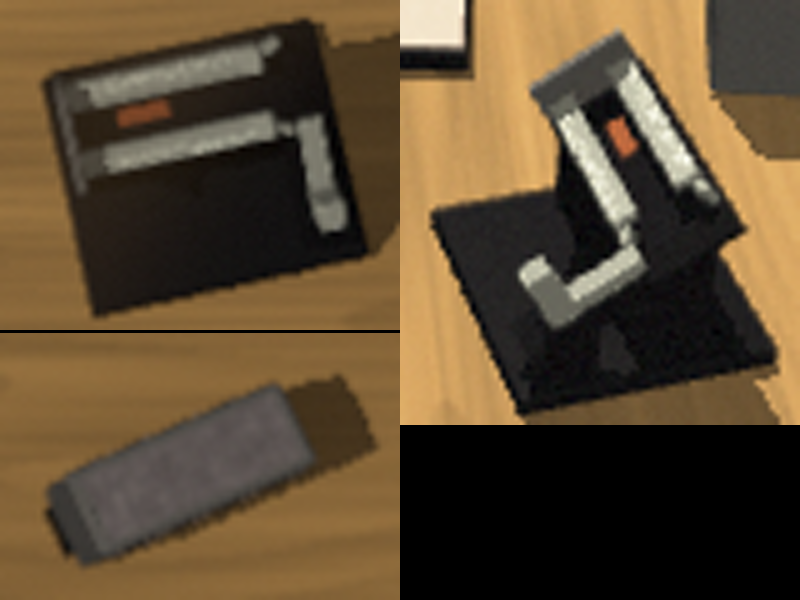

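The crop confirms the black cradle: end stop on the left (+y side), open end and latch on the right. The speaker's black foot is visible under its end. Next I'll refine both poses in their own frames.

Run:
```python
from h import *
for n in("top0","side0"):
    p,w=load(n); z=w[...,2]
    m=(np.hypot(w[...,0]-.47,w[...,1]+.26)<.12)&(z>.068)&(z<.1)
    q=w[m]; r=cv2.minAreaRect((q[:,:2]*1000).astype(np.float32)); print(n,"spk",m.sum(),np.percentile(q[:,2],[10,50,90]).round(4),r)
    Rt,o=track([.624,.0846,.085],np.deg2rad(101.6)); o=o+0
    t=(w-o)@Rt*1000
    hsv=cv2.cvtColor(p,cv2.COLOR_RGB2HSV); br=(hsv[...,2]>105)&(hsv[...,1]<60)
    inb=(abs(t[...,0])<110)&(abs(t[...,1])<110)
    for s in(-1,1):
        a=br&inb&(t[...,0]*s>6)&(t[...,0]*s<32)&(t[...,2]>5)&(t[...,2]<22)
        q=t[a]; c=np.polyfit(q[:,1],q[:,0],1); print(n,"lip",s,a.sum(),"x",np.percentile(q[:,0],[2,50,98]).round(1),"y",np.percentile(q[:,1],[0,2,50,98,100]).round(1),"z",np.percentile(q[:,2],[5,50,95]).round(1),"slope deg",np.rad2deg(c[0]).round(2))
    a=inb&(t[...,2]>25)&(t[...,1]>40)&(t[...,0]>-40); q=t[a]; print(n,"stop",a.sum(),np.percentile(q,[2,50,98],axis=0).round(1).tolist())
    a=br&inb&(t[...,0]<-55)&(t[...,1]<-55)&(t[...,2]>8); q=t[a]; print(n,"post",a.sum(),np.percentile(q,[2,50,98],axis=0).round(1).tolist())
    a=a&(t[...,2]>36);q=t[a]; print(n,"posttop",len(q),q.mean(0).round(1) if len(q) else 0)
    a=br&inb&(t[...,0]<-15)&(t[...,0]>-60)&(t[...,1]<-58); q=t[a]; print(n,"bar",a.sum(),np.percentile(q,[2,50,98],axis=0).round(1).tolist())
```

```text
top0 spk 792 [0.0752 0.0789 0.0823] ((468.2168884277344, -264.07525634765625), (46.952816009521484, 121.76062774658203), 22.977603912353516)
top0 lip -1 203 x [-27.2 -14.9  -7.7] y [-76.3 -73.9  -7.9  43.3  47.1] z [ 6.4 10.5 14.8] slope deg 2.74
top0 lip 1 187 x [18.4 25.5 31.6] y [-59.9 -48.3  -0.7  46.1  51. ] z [ 6.5 10.7 15.2] slope deg -0.08
top0 stop 43 [[-23.8, 61.5, 26.2], [7.1, 64.4, 28.6], [33.3, 67.3, 32.5]]
top0 post 29 [[-72.4, -77.7, 21.4], [-63.8, -71.6, 36.8], [-57.3, -64.3, 41.6]]
top0 posttop 18 [-65.  -70.9  38.7]
top0 bar 68 [[-59.6, -77.1, 3.2], [-37.6, -71.4, 8.1], [-18.2, -64.8, 38.7]]
side0 spk 1015 [0.0748 0.0787 0.0809] ((470.2380065917969, -265.61016845703125), (46.96604537963867, 121.77084350585938), 22.866682052612305)
side0 lip -1 155 x [-27.2 -14.5  -6.4] y [-79.8 -76.7 -14.8  45.   49.3] z [ 6.4  9.8 12.6] slope deg 3.48
side0 lip 1 123 x [19.5 25.9 31.7] y [-57.7 -52.4  -2.9  48.4  55.8] z [ 7.2  9.6 13. ] slope deg -0.62
side0 stop 36 [[-22.9, 56.9, 25.4], [4.5, 61.0, 27.4], [32.8, 67.1, 30.2]]
side0 post 44 [[-71.7, -81.2, 9.0], [-62.5, -75.2, 34.8], [-55.5, -66.6, 39.5]]
side0 posttop 15 [-64.  -71.9  37.9]
side0 bar 91 [[-59.3, -80.2, 3.0], [-39.0, -73.9, 7.4], [-16.3, -60.4, 38.4]]
```

```bash
cat >> h.py <<'E'
def Rq(q): return R.from_quat(np.array(q)[[1,2,3,0]]).as_matrix()
def delta(s,pos,Rm):
    """row (mm, deg) in the tool frame of state s to reach world pose"""
    A=Rq(s['orientation']); return np.r_[A.T@(np.array(pos)-s['tool_pos'])*1000,R.from_matrix(A.T@Rm).as_rotvec(degrees=True)].round(1).tolist()
def Rtool(Rt): return np.stack([Rt[:,1],Rt[:,0],-Rt[:,2]],1)   # tool x=track y, y=track x
def Rdown(yaw): # tool x heading yaw, z down
    x=np.array([np.cos(yaw),np.sin(yaw),0]); z=np.array([0,0,-1.]); return np.stack([x,np.cross(z,x),z],1)
O0=[.6291,.0856,.085]; Y0=np.deg2rad(101.6)
E
python3 - <<'E'
from h import *; from plant import arm
s=arm.state(); Rt,o=track(O0,Y0)
print(delta(s,o+Rt@[0,-.02,.2],Rtool(Rt)), o+Rt@[0,-.02,.2])
for n in("top0",):
    p,w=load(n)
    for nm,(u,v) in dict(orb=(432,178),mug=(533,175),pot=(637,205),cube=(262,185)).items(): print(nm,w[int(v*.64),int(u*.64)].round(3))
E
```

```text
[-474.1, -297.4, -27.2, -27.7, -14.4, 54.0] [0.53516403 0.0459007  0.25820508]
orb [ 0.766 -0.007  0.087]
mug [ 0.797 -0.2    0.009]
pot [ 0.697 -0.349  0.129]
cube [0.752 0.289 0.093]
```

Request:
{"api": "apply_moves", "payload": {
  "targets": [
    [-40, -25, -10, -3, -1.5, 6, 1],
    [-80, -50, -20, -6, -3, 12, 1],
    [-120, -75, -25, -9, -4, 17, 1],
    [-160, -100, -30, -11, -6, 22, 1],
    [-200, -125, -30, -13, -7, 27, 1],
    [-240, -150, -30, -16, -8, 32, 1],
    [-280, -175, -30, -18, -9, 37, 1],
    [-320, -200, -30, -21, -11, 42, 1],
    [-360, -225, -30, -24, -12, 47, 1],
    [-400, -250, -28, -26, -13, 51, 1],
    [-440, -275, -28, -28, -14, 54, 1],
    [-474, -297, -27, -28, -14, 54, 1]
  ]
}}

```text
clock: 1.1
tool_pos: [0.5001, 0.0955, 0.2593]
orientation: [0.161, 0.612, 0.747, 0.206]
ft_force: [0.2, 2.0, -0.7]
opening: 0.997
grasp_force: 0.0
```

Request:
{"api": "apply_moves", "payload": {
  "targets": [
    [0, 0, 0, 0, 0, 0, 1],
    [0, 0, 0, 0, 0, 0, 1],
    [0, 0, 0, 0, 0, 0, 1],
    [0, 0, 0, 0, 0, 0, 1]
  ]
}}

```text
clock: 1.43
tool_pos: [0.4998, 0.0983, 0.2592]
orientation: [0.16, 0.61, 0.749, 0.204]
ft_force: [-0.2, 0.7, 0.3]
opening: 0.996
grasp_force: 0.0
```

Run:
```python
from h import *; from plant import arm,vision
s=arm.state();print(s['clock'],s['tool_pos'],s['joint_positions'].round(3),np.abs(s['dq']).max())
p,d=vision.grab_frame("wrist");c=vision.get_calibration("wrist"); print(c['K'],np.round(c['T'],3))
np.savez("pics/w1.npz",p=p,d=d,K=c["K"],T=c["T"]); cv2.imwrite("pics/w1.png",cv2.resize(p[:,:,::-1],(800,600)))
Rt,o=track(O0,Y0); print(Rq(s['orientation'])-Rtool(Rt))
```

```text
1.4333 [0.49984172 0.09832523 0.259164  ] [ 0.183 -0.535 -0.393  1.188  0.02   1.556] 0.019506638073733984
[[270.10828405   0.         257.47331955]
 [  0.         270.10828405 191.23968411]
 [  0.           0.           1.        ]] [[ 0.848  0.061  0.527  0.415]
 [ 0.172 -0.971 -0.164  0.151]
 [ 0.502  0.229 -0.834  0.384]
 [ 0.     0.     0.     1.   ]]
[[-0.00305216 -0.00036995 -0.00062231]
 [-0.00067986 -0.00229653  0.01006902]
 [ 0.00973276  0.00142009  0.00087619]]
```

View pics/w1.png

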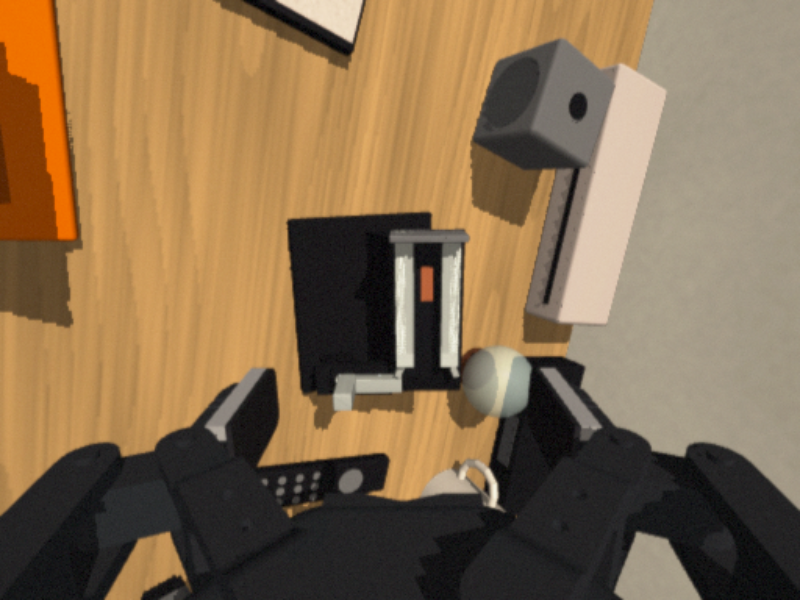

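The wrist view shows the lips at (404,305) and (452,305), the stop at (428,236), the latch bar at (375,383) and the post at (343,392). I'll cast rays onto the lip-top plane to get the track offsets.

Run:
```python
from h import *
z=np.load("pics/w1.npz"); p,K,T=z['p'],z['K'],z['T']; w=cloud(p,z['d'],K,T)
Rt,o=track(O0,Y0); t=(w-o)@Rt*1000
C=(T[:3,3]-o)@Rt*1000
v,u=np.mgrid[:384,:512]; ray=np.stack([(u-K[0,2])/K[0,0],(v-K[1,2])/K[1,1],np.ones(u.shape)],-1)@T[:3,:3].T@Rt
on=lambda zz: C+ray*((zz-C[2])/ray[...,2])[...,None]
hsv=cv2.cvtColor(p,cv2.COLOR_RGB2HSV); br=((hsv[...,2]>105)&(hsv[...,1]<70)&(u>205)&(u<300)&(v>140)&(v<265)).astype(np.uint8)
k,lab,st,ce=cv2.connectedComponentsWithStats(br)
L=on(13)
for i in range(1,k):
    if st[i,4]<25: continue
    q=L[lab==i]; d=t[lab==i]; print(st[i],"plane13 x",np.percentile(q[:,0],[3,50,97]).round(1),"y",np.percentile(q[:,1],[1,50,99]).round(1),"cloud z",np.nanpercentile(d[:,2],[5,50,95]).round(1))
g=p.astype(float).mean(-1)
for vv in(180,200,220): 
    row=g[vv,245:305]; print(vv,row.round().astype(int).tolist()); print(L[vv,[250,265,275,290,300],0].round(1))
# lips direction: inner edge fits
for a,b in((245,268),(278,300)):
    pts=[]
    for vv in range(165,230):
        uu=np.arange(a,b); wgt=np.clip(g[vv,a:b]-90,0,None)
        if wgt.sum()>0: uc=(uu*wgt).sum()/wgt.sum(); q=L[vv,int(uc)]+(L[vv,int(uc)+1]-L[vv,int(uc)])*(uc%1); pts.append(q[:2])
    pts=np.array(pts); c=np.polyfit(pts[:,1],pts[:,0],1); print("lip centreline x=",c.round(4),"deg",np.rad2deg(c[0]))
col=g[140:170,274]; print("stop col",col.round().astype(int).tolist(), on(30)[140:170:4,274,1].round(1),on(0)[150:166:3,274,1].round(1))
col=g[225:262,240]; print("bar col",col.round().astype(int).tolist(), on(10)[225:262:6,240,1].round(1))
a=(lab>0)&(t[...,2]>34)&(t[...,0]<-50); q=on(40)[a]; print("posttop",a.sum(),np.percentile(q,[3,50,97],axis=0).round(1).tolist())
ro=g[250,205:270]; print("bar row",ro.round().astype(int).tolist(), on(40)[250,205:270:8,0].round(1), on(10)[250,205:270:8,0].round(1))
```

```text
[250 148  50   7 221] plane13 x [-28.4   4.5  31.3] y [60.8 63.5 68.6] cloud z [20.5 30.6 31.8]
[ 213  156   52  107 1563] plane13 x [-79.5 -23.9 -11.7] y [-91.  -34.7  55.9] cloud z [ 6.6 13.4 39.5]
[282 156  13  85 915] plane13 x [12.9 20.3 27.3] y [-55.7   3.7  55.8] cloud z [12.1 13.6 15.2]
180 [14, 19, 7, 11, 17, 18, 19, 63, 163, 216, 227, 227, 224, 229, 207, 185, 185, 184, 174, 138, 57, 24, 29, 34, 72, 112, 118, 116, 112, 111, 114, 106, 43, 23, 15, 20, 23, 74, 173, 185, 182, 185, 182, 200, 201, 204, 220, 222, 181, 117, 49, 71, 155, 156, 158, 157, 156, 146, 152, 158]
[-30.1 -10.5   2.6  22.2  35.3]
200 [11, 9, 7, 12, 12, 16, 19, 42, 120, 198, 229, 217, 210, 201, 191, 186, 186, 184, 173, 136, 55, 25, 24, 27, 27, 26, 26, 29, 28, 29, 24, 24, 28, 18, 19, 16, 31, 92, 173, 182, 185, 184, 192, 216, 220, 227, 199, 187, 201, 81, 54, 127, 154, 148, 147, 152, 157, 150, 149, 145]
[-30.3 -10.3   3.   23.   36.4]
220 [12, 8, 15, 10, 14, 13, 17, 35, 108, 216, 220, 216, 230, 214, 209, 190, 187, 188, 172, 136, 50, 24, 30, 25, 29, 29, 24, 27, 28, 28, 26, 22, 20, 13, 15, 19, 48, 125, 177, 187, 185
[... 493 characters left out ...]
, 14, 16, 7, 14, 26, 22, 23, 23, 26, 28, 35, 74, 119, 143, 154, 175, 182, 181, 181, 179, 177, 174, 162, 108, 64, 76, 78, 79, 75, 81, 80, 82, 78, 107] [-37.3 -46.3 -55.4 -64.6 -73.9 -83.3 -92.9]
posttop 155 [[-78.6, -77.0, 40.0], [-70.6, -68.2, 40.0], [-62.9, -60.5, 40.0]]
bar row [26, 20, 29, 28, 27, 22, 11, 11, 57, 128, 148, 147, 150, 150, 151, 151, 150, 146, 146, 146, 123, 112, 124, 160, 164, 165, 162, 165, 163, 161, 165, 162, 164, 163, 163, 162, 160, 160, 160, 159, 160, 160, 158, 161, 159, 158, 163, 163, 161, 163, 159, 154, 84, 55, 53, 50, 60, 58, 60, 63, 97, 102, 100, 103, 114] [-88.5 -78.2 -67.8 -57.5 -47.1 -36.8 -26.4 -16.   -5.7] [-94.9 -83.6 -72.3 -60.9 -49.6 -38.2 -26.9 -15.6  -4.2]
```

```bash
cat >> h.py <<'E'
O1=[.6293,.0872,.085]; Y1=np.deg2rad(101.85)
E
python3 - <<'E'
from h import *; from plant import arm
s=arm.state()
print(delta(s,[.469,-.265,.14],Rdown(np.deg2rad(112.9))))
s2=dict(tool_pos=np.array([.469,-.265,.14]),orientation=0)
E
```

```text
[-350.8, -148.7, 47.8, 30.1, 2.4, -11.0]
```

Request:
{"api": "apply_moves", "payload": {
  "targets": [
    [-30, -13, 0, 3, 0, -1, 1],
    [-65, -28, 0, 6, 0.5, -2, 1],
    [-100, -42, 5, 9, 1, -3, 1],
    [-135, -57, 10, 12, 1, -4, 1],
    [-170, -72, 15, 15, 1.3, -5, 1],
    [-205, -87, 20, 18, 1.5, -6, 1],
    [-240, -102, 25, 21, 1.7, -8, 1],
    [-275, -117, 32, 24, 2, -9, 1],
    [-310, -131, 40, 27, 2.2, -10, 1],
    [-351, -149, 48, 30.1, 2.4, -11, 1],
    [-351, -149, 48, 30.1, 2.4, -11, 1],
    [-351, -149, 48, 30.1, 2.4, -11, 1]
  ]
}}

```text
clock: 2.48
tool_pos: [0.4689, -0.2663, 0.1373]
orientation: [-0.002, 0.553, 0.833, -0.0]
ft_force: [0.5, 0.8, -0.3]
opening: 0.998
grasp_force: 0.0
```

Request:
{"api": "apply_moves", "payload": {
  "targets": [
    [0, 0, 0, 0, 0, 0, 1],
    [0, 0, 0, 0, 0, 0, 1]
  ]
}}

```text
clock: 2.65
tool_pos: [0.4692, -0.265, 0.1407]
orientation: [0.001, 0.552, 0.834, 0.0]
ft_force: [0.3, -0.4, -0.3]
opening: 1.002
grasp_force: 0.0
```

Run:
```python
from h import *; from plant import arm,vision
s=arm.state();print(s['clock'],s['tool_pos'])
p,d=vision.grab_frame("wrist");c=vision.get_calibration("wrist")
w=cloud(p,d,c['K'],c['T']); cv2.imwrite("pics/w2.png",p[:,:,::-1])
hsv=cv2.cvtColor(p,cv2.COLOR_RGB2HSV)
m=(np.hypot(w[...,0]-.469,w[...,1]+.265)<.1)&(w[...,2]>.07)&(w[...,2]<.088)
v,u=np.nonzero(m); q=w[m]; print(len(q),u.min(),u.max(),v.min(),v.max(),cv2.minAreaRect((q[:,:2]*1000).astype(np.float32)),np.median(q[:,2]))
for z in(.14,.029): print(delta(s,[.469,-.265,z],Rdown(np.deg2rad(112.9))))
```

```text
2.65 [ 0.46919428 -0.26497451  0.14069486]
7933 228 288 127 267 ((468.4313659667969, -264.7696533203125), (46.05841064453125, 119.01822662353516), 22.862802505493164) 0.07904404905006401
[0.1, -0.2, 0.7, 0.1, 0.0, 0.0]
[0.1, -0.3, 111.7, 0.1, 0.0, 0.0]
```

Request:
{"api": "apply_moves", "payload": {
  "targets": [
    [0, -0.5, 30, 0, 0, 0, 1],
    [0, -0.5, 60, 0, 0, 0, 1],
    [0, -0.5, 85, 0, 0, 0, 1],
    [0, -0.5, 100, 0, 0, 0, 1],
    [0, -0.5, 111, 0, 0, 0, 1],
    [0, -0.5, 111, 0, 0, 0, 1],
    [0, -0.5, 111, 0, 0, 0, 0.3],
    [0, -0.5, 111, 0, 0, 0, 0.3],
    [0, -0.5, 111, 0, 0, 0, 0.3],
    [0, -0.5, 111, 0, 0, 0, 0.3],
    [0, -0.5, 111, 0, 0, 0, 0.3],
    [0, -0.5, 111, 0, 0, 0, 0.3]
  ],
  "newtons": 60
}}

```text
clock: 3.7
tool_pos: [0.469, -0.2671, 0.0303]
orientation: [0.001, 0.553, 0.833, 0.0]
ft_force: [0.3, 1.5, 5.9]
opening: 0.528
grasp_force: 62.4
```

Request:
{"api": "apply_moves", "payload": {
  "targets": [
    [0, 0, 0, 0, 0, 0, 0.3],
    [0, 0, 0, 0, 0, 0, 0.3],
    [0, 0, 0, 0, 0, 0, 0.3],
    [0, 0, 0, 0, 0, 0, 0.3]
  ]
}}

```text
clock: 4.03
tool_pos: [0.469, -0.2671, 0.0304]
orientation: [0.001, 0.553, 0.833, 0.0]
ft_force: [-1.0, 1.2, 5.3]
opening: 0.532
grasp_force: 62.4
```

Run:
```python
from h import *; from plant import arm
s=arm.state();print(s['clock'],s['tool_pos'],s['opening'],s['grasp_force'],s['ft_force'])
Rt,o=track(O1,Y1); h=s['tool_pos'][2]; print(h)
up=np.array([.469,-.265,.2]); print("lift",delta(s,up,Rq(s['orientation'])))
# pre-entry: speaker foot centre at track (0,-160,+20)
for y,dz in((-.17,.03),):
    g=o+Rt@[0,y,h+dz]; print(g,delta(s,g,Rtool(Rt)))
s2=dict(s,tool_pos=up); print("from lift",delta(s2,g,Rtool(Rt)))
```

```text
4.0333 [ 0.46902168 -0.26705609  0.03037624] 0.5319539911404237 62.38204836845398 [-1.00312301  1.21674288  5.30279304]
0.030376236864779114
lift [1.6, 1.1, -169.6, 0.0, 0.0, 0.0]
[ 0.63466477 -0.08537619  0.13728735] [103.1, 223.3, -106.7, -29.8, -2.8, 10.7]
from lift [101.5, 222.2, 62.9, -29.8, -2.8, 10.7]
```

Request:
{"api": "apply_moves", "payload": {
  "targets": [
    [0, 0, -25, 0, 0, 0, 0.3],
    [0, 0, -60, 0, 0, 0, 0.3],
    [1, 1, -95, 0, 0, 0, 0.3],
    [1, 1, -130, 0, 0, 0, 0.3],
    [2, 1, -155, 0, 0, 0, 0.3],
    [10, 20, -165, -3, 0, 1, 0.3],
    [22, 45, -168, -6, 0, 2, 0.3],
    [34, 75, -168, -10, -1, 4, 0.3],
    [48, 105, -160, -15, -1, 5, 0.3],
    [60, 135, -150, -20, -2, 7, 0.3],
    [75, 165, -140, -25, -2, 9, 0.3],
    [88, 195, -125, -29.8, -2.8, 10.7, 0.3]
  ]
}}

```text
clock: 5.03
tool_pos: [0.6149, -0.109, 0.1552]
orientation: [0.164, 0.609, 0.749, 0.203]
ft_force: [0.5, -0.6, -2.7]
opening: 0.528
grasp_force: 62.3
```

Run:
```python
from h import *; from plant import arm
s=arm.state();print(s['clock'],s['tool_pos'],s['opening'],s['grasp_force'],s['ft_force'])
Rt,o=track(O1,Y1); print(delta(s,o+Rt@[0,-.17,.0504],Rtool(Rt)))
```

```text
5.0333 [ 0.6149243  -0.10903785  0.15524251] 0.528052285206679 62.320650815963745 [ 0.53368322 -0.5547223  -2.73532083]
[19.1, 11.8, 37.7, 0.2, -0.0, -0.1]
```

Request:
{"api": "apply_moves", "payload": {
  "targets": [
    [10, 6, 15, 0.2, 0, 0, 0.3],
    [19, 12, 37, 0.2, 0, 0, 0.3],
    [19, 12, 37, 0.2, 0, 0, 0.3],
    [19, 12, 37, 0.2, 0, 0, 0.3],
    [19, 12, 37, 0.2, 0, 0, 0.3]
  ]
}}

```text
clock: 5.45
tool_pos: [0.638, -0.0857, 0.1281]
orientation: [0.161, 0.609, 0.751, 0.199]
ft_force: [-0.4, -0.3, -1.8]
opening: 0.529
grasp_force: 62.5
```

Run:
```python
from h import *; from plant import arm,vision
s=arm.state();print(s['clock'],s['tool_pos'],s['opening'],s['grasp_force'],s['ft_force'])
Rt,o=track(O1,Y1); print(delta(s,o+Rt@[0,-.155,.0304+.0015],Rtool(Rt)),((s['tool_pos']-o)@Rt*1000).round(1))
p,d=vision.grab_frame("side"); c=vision.get_calibration("side"); np.savez("pics/side1.npz",p=p,d=d,K=c["K"],T=c["T"])
w,dw=vision.grab_frame("wrist"); c=vision.get_calibration("wrist"); np.savez("pics/w3.npz",p=w,d=dw,K=c["K"],T=c["T"])
im=np.zeros((450,800,3),np.uint8); im[:400,:400]=cv2.resize(p[120:240,230:350,::-1],(400,400),interpolation=2); im[:300,400:]=cv2.resize(w[:,:,::-1],(400,300)); cv2.imwrite("pics/v3.png",im)
```

```text
5.45 [ 0.63795599 -0.08566596  0.12809345] 0.5290505111501393 62.537899017333984 [-0.37320777 -0.30450425 -1.82350754]
[15.9, 2.0, 18.9, -0.3, -0.1, -0.0] [  -1.9 -171.    50.8]
```

View pics/v3.png

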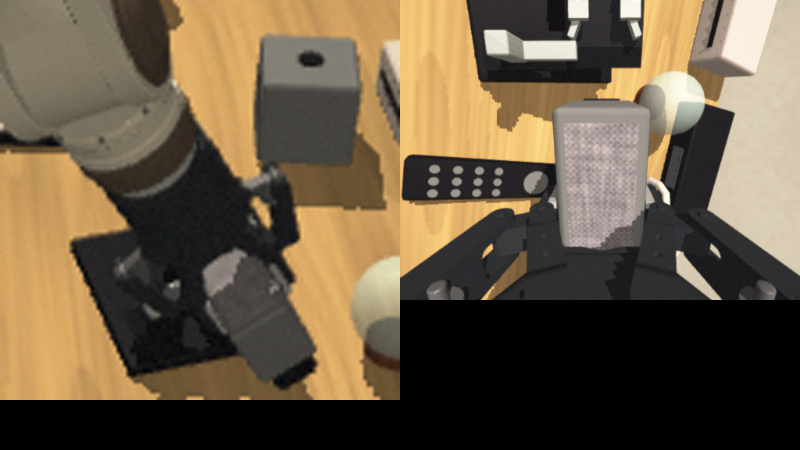

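The wrist view shows the speaker's far end at (602,105) and the two flared lip mouths at (575,25) and (632,25). I'll measure the lateral offset of the speaker from the slot in this one camera.

Run:
```python
from h import *
z=np.load("pics/w3.npz"); p,K,T=z['p'],z['K'],z['T']; w=cloud(p,z['d'],K,T)
Rt,o=track(O1,Y1); t=(w-o)@Rt*1000
C=(T[:3,3]-o)@Rt*1000; print("cam",C.round(0))
v,u=np.mgrid[:384,:512]; ray=np.stack([(u-K[0,2])/K[0,0],(v-K[1,2])/K[1,1],np.ones(u.shape)],-1)@T[:3,:3].T@Rt
on=lambda zz: C+ray*((zz-C[2])/ray[...,2])[...,None]
g=p.astype(float).mean(-1)
m=(abs(t[...,2]-98)<4)&(t[...,1]<-90)&(t[...,1]>-230)&(abs(t[...,0])<40)
q=on(98)[m]; print("spk top z",np.median(t[m][:,2]),"rect",cv2.minAreaRect(q[:,:2].astype(np.float32)),np.percentile(t[m][:,0],[1,99]))
for vv in(3,8,13,18): 
    print(vv,g[vv,215:310].round().astype(int).tolist()); print(on(13)[vv,[220,240,260,280,300],:2].round(1).tolist())
hsv=cv2.cvtColor(p,cv2.COLOR_RGB2HSV); br=((hsv[...,2]>120)&(hsv[...,1]<70)&(v<100)&(u>100)&(u<320)).astype(np.uint8)
k,lab,st,ce=cv2.connectedComponentsWithStats(br)
for i in range(1,k):
    if st[i,4]>30: d=t[lab==i]; print(st[i],np.nanpercentile(d,[3,50,97],axis=0).round(1).tolist())
```

```text
cam [  -1. -102.  195.]
spk top z 100.22293012952815 rect ((-0.038543701171875, -148.492919921875), (78.40739440917969, 82.33473205566406), 88.94539642333984) [-29.33009904  28.51769006]
3 [200, 236, 240, 240, 239, 238, 239, 239, 238, 239, 240, 240, 240, 239, 239, 239, 240, 240, 240, 239, 240, 240, 239, 240, 239, 232, 123, 59, 50, 49, 55, 53, 53, 51, 53, 51, 50, 52, 53, 53, 52, 49, 53, 52, 52, 53, 51, 54, 52, 53, 55, 51, 53, 52, 51, 41, 32, 37, 36, 34, 35, 33, 31, 37, 31, 31, 77, 183, 241, 244, 243, 244, 244, 243, 244, 244, 243, 244, 244, 245, 245, 245, 245, 245, 244, 244, 245, 245, 244, 245, 244, 244, 239, 134, 64]
[[-23.8, -39.9], [-12.1, -39.9], [-0.4, -40.0], [11.2, -40.0], [22.9, -40.0]]
8 [199, 236, 239, 238, 239, 239, 238, 238, 239, 238, 239, 239, 239, 239, 239, 240, 239, 239, 240, 239, 238, 239, 239, 240, 239, 232, 121, 58, 48, 51, 49, 52, 51, 56, 50, 51, 51, 50, 51, 54, 53, 52, 53, 53, 54, 49, 49, 54, 51, 51, 54, 53, 50, 48, 35, 39, 33, 35, 31, 33, 35, 37, 37, 35, 32, 38, 80, 184, 240, 243, 242, 243, 242, 243, 243, 243, 242, 243, 244, 243, 242, 243, 243, 243, 243, 244, 244, 
[... 889 characters left out ...]
0, 31, 35, 37, 31, 36, 33, 32, 35, 35, 81, 189, 243, 246, 246, 246, 245, 246, 246, 246, 246, 246, 246, 246, 246, 246, 246, 246, 247, 246, 246, 246, 246, 246, 246, 247, 242, 137, 66]
[[-24.1, -47.6], [-12.3, -47.6], [-0.4, -47.7], [11.4, -47.7], [23.2, -47.7]]
[215   0  27  23 620] [[-26.5, -50.5, 12.0], [-19.1, -44.6, 14.8], [-11.9, -38.7, 17.1]]
[282   0  27  23 620] [[12.4, -50.7, 1.3], [19.9, -44.6, 14.9], [29.5, -38.6, 17.4]]
[214  27  15  22 196] [[-27.7, -62.5, 10.1], [-23.9, -57.4, 12.5], [-20.2, -52.4, 14.0]]
[295  26  14  22 207] [[20.9, -62.4, 1.7], [24.6, -57.0, 12.5], [28.7, -51.9, 13.8]]
[ 107   38  120   38 3101] [[-78.1, -78.6, 7.0], [-61.8, -71.9, 11.9], [-23.9, -65.1, 41.3]]
```

Run:
```python
from h import *; from plant import arm
z=np.load("pics/w3.npz"); p,K,T=z['p'],z['K'],z['T']; w=cloud(p,z['d'],K,T)
Rt,o=track(O1,Y1); t=(w-o)@Rt*1000
for a in range(-125,-155,-6):
    m=(t[...,1]>a-3)&(t[...,1]<a+3)&(t[...,2]>90)&(t[...,2]<106)&(abs(t[...,0])<30); q=t[m]
    if len(q)>20: print(a,len(q),np.percentile(q[:,0],[.5,50,99.5]).round(1),np.median(q[:,2]).round(1))
m=(abs(t[...,0])<8)&(t[...,2]>85)&(t[...,1]<-90)&(t[...,1]>-170); print("front edge y",np.percentile(t[m][:,1],[98,99.9]))
s=arm.state(); print(((s['tool_pos']-o)@Rt*1000).round(1)); print(delta(s,o+Rt@[.0003,-.155,.0304+.0015],Rtool(Rt)))
```

```text
-125 1973 [-24.1  -1.8  20.8] 100.3
-131 1877 [-24.1  -1.5  20.8] 100.4
-137 1797 [-24.1  -1.9  20.7] 100.3
-143 1675 [-24.2  -1.9  20.7] 100.3
-149 1624 [-24.3  -1.9  20.7] 100.3
front edge y [-110.40897423 -109.61978383]
[  -1.4 -171.5   51.3]
[16.5, 1.8, 19.4, -0.3, -0.0, -0.0]
```

Request:
{"api": "apply_moves", "payload": {
  "targets": [
    [8, 2, 10, 0, 0, 0, 0.3],
    [16, 2, 18, 0, 0, 0, 0.3],
    [16, 2, 19.4, 0, 0, 0, 0.3],
    [16, 2, 19.4, 0, 0, 0, 0.3],
    [24, 2, 19.4, 0, 0, 0, 0.3],
    [32, 2, 19.4, 0, 0, 0, 0.3],
    [38, 2, 19.4, 0, 0, 0, 0.3],
    [44, 2, 19.4, 0, 0, 0, 0.3],
    [48, 2, 19.4, 0, 0, 0, 0.3],
    [48, 2, 19.4, 0, 0, 0, 0.3]
  ]
}}

```text
clock: 6.38
tool_pos: [0.6391, -0.0351, 0.1119]
orientation: [0.161, 0.609, 0.751, 0.199]
ft_force: [0.7, 0.1, -4.6]
opening: 0.53
grasp_force: 62.7
```

```bash
cat > st.py <<'E'
from h import *; from plant import arm
s=arm.state(); Rt,o=track(O1,Y1)
print(s['clock'],"tcp track",((s['tool_pos']-o)@Rt*1000).round(1),"F track",(s['ft_force']@Rt).round(1),"grip",s['grasp_force'],s['opening'],"rot err",delta(s,s['tool_pos'],Rtool(Rt))[3:])
E
python3 st.py
```

```text
6.3833 tcp track [  -0.  -121.7   31.1] F track [-1.7 -0.1 -4.3] grip 62.73187279701233 0.5295872762496193 rot err [-0.3, -0.1, 0.0]
```

Request:
{"api": "apply_moves", "payload": {
  "targets": [
    [4, 0.3, -0.6, -0.3, 0, 0, 0.3],
    [8, 0.3, -0.6, -0.3, 0, 0, 0.3],
    [12, 0.3, -0.6, -0.3, 0, 0, 0.3],
    [16, 0.3, -0.6, -0.3, 0, 0, 0.3],
    [20, 0.3, -0.6, -0.3, 0, 0, 0.3],
    [24, 0.3, -0.6, -0.3, 0, 0, 0.3],
    [24, 0.3, -0.6, -0.3, 0, 0, 0.3]
  ]
}}

```text
clock: 6.97
tool_pos: [0.6341, -0.0119, 0.1123]
orientation: [0.162, 0.609, 0.75, 0.201]
ft_force: [-0.4, -0.3, -1.3]
opening: 0.536
grasp_force: 62.7
```

```bash
python3 st.py
```

```text
6.9667 tcp track [  0.1 -98.   31.5] F track [-1.  -0.2 -0.9] grip 62.73160099983215 0.5356511450873085 rot err [-0.0, -0.1, 0.0]
```

Request:
{"api": "apply_moves", "payload": {
  "targets": [
    [6, 0, 0, 0, 0, 0, 0.3],
    [12, 0, 0, 0, 0, 0, 0.3],
    [18, 0, 0, 0, 0, 0, 0.3],
    [24, 0, 0, 0, 0, 0, 0.3],
    [30, 0, 0, 0, 0, 0, 0.3],
    [36, 0, 0, 0, 0, 0, 0.3],
    [40, 0, 0, 0, 0, 0, 0.3],
    [40, 0, 0, 0, 0, 0, 0.3]
  ]
}}

```text
clock: 7.63
tool_pos: [0.6259, 0.0274, 0.1125]
orientation: [0.162, 0.609, 0.75, 0.201]
ft_force: [-0.1, -0.1, -1.2]
opening: 0.535
grasp_force: 62.7
```

```bash
python3 st.py
```

```text
7.6333 tcp track [  0.2 -57.8  31.6] F track [-0.7 -0.1 -1. ] grip 62.73151874542236 0.5351225321311945 rot err [-0.0, -0.1, 0.0]
```

Request:
{"api": "apply_moves", "payload": {
  "targets": [
    [7, 0, 0, 0, 0, 0, 0.3],
    [14, 0, 0, 0, 0, 0, 0.3],
    [21, 0, 0, 0, 0, 0, 0.3],
    [28, 0, 0, 0, 0, 0, 0.3],
    [35, 0, 0, 0, 0, 0, 0.3],
    [42, 0, 0, 0, 0, 0, 0.3],
    [48, 0, 0, 0, 0, 0, 0.3],
    [48, 0, 0, 0, 0, 0, 0.3]
  ]
}}

```text
clock: 8.3
tool_pos: [0.6159, 0.0748, 0.1125]
orientation: [0.162, 0.608, 0.75, 0.201]
ft_force: [0.2, 0.6, -1.7]
opening: 0.534
grasp_force: 62.7
```

```bash
python3 st.py
```

```text
8.3 tcp track [ 0.2 -9.4 31.7] F track [-0.6  0.6 -1.6] grip 62.73135423660278 0.5335840203323612 rot err [-0.0, -0.1, 0.0]
```

Request:
{"api": "apply_moves", "payload": {
  "targets": [
    [2, 0, 0, 0, 0, 0, 0.3],
    [4, 0, 0, 0, 0, 0, 0.3],
    [6, 0, 0, 0, 0, 0, 0.3],
    [7, 0, 0, 0, 0, 0, 0.3],
    [8, 0, 0, 0, 0, 0, 0.3],
    [9, 0, 0, 0, 0, 0, 0.3],
    [9, 0, 0, 0, 0, 0, 0.3]
  ]
}}

```text
clock: 8.88
tool_pos: [0.6144, 0.082, 0.1125]
orientation: [0.163, 0.609, 0.75, 0.201]
ft_force: [-0.7, -1.2, -2.1]
opening: 0.532
grasp_force: 62.9
```

```bash
python3 st.py
```

```text
8.8833 tcp track [ 0.2 -2.  31.7] F track [-1.9 -1.  -1.4] grip 62.8819477558136 0.5324485154853772 rot err [-0.0, -0.0, -0.0]
```

Request:
{"api": "apply_moves", "payload": {
  "targets": [
    [1, 0, 0, 0, 0, 0, 0.3],
    [2, 0, 0, 0, 0, 0, 0.3],
    [3, 0, 0, 0, 0, 0, 0.3],
    [3, 0, 0, 0, 0, 0, 0.3],
    [3, 0, 0, 0, 0, 0, 0.3]
  ]
}}

```text
clock: 9.3
tool_pos: [0.6141, 0.0823, 0.1129]
orientation: [0.165, 0.61, 0.749, 0.199]
ft_force: [-1.6, -15.3, 0.5]
opening: 0.53
grasp_force: 63.4
```

```bash
python3 st.py
```

```text
9.3 tcp track [ 0.2 -1.7 32.1] F track [ -3.8 -14.6   2.8] grip 63.418071269989014 0.5302237845284637 rot err [-0.0, 0.3, -0.1]
```

Request:
{"api": "apply_moves", "payload": {
  "targets": [
    [-2, 0, 0.8, 0, 0, 0, 0.3],
    [-2.3, 0, 1, 0, 0, 0, 0.3],
    [-2.3, 0, 1, 0, 0, 0, 0.3],
    [-2.3, 0, 1, 0, 0, 0, 0.75],
    [-2.3, 0, 1, 0, 0, 0, 0.75],
    [-2.3, 0, 1, 0, 0, 0, 0.75],
    [-2.3, 0, 1, 0, 0, 0, 0.75],
    [-2.3, 0, 1, 0, 0, 0, 0.75],
    [-2.3, 0, 1, 0, 0, 0, 0.75]
  ]
}}

```text
clock: 10.05
tool_pos: [0.6147, 0.0833, 0.1117]
orientation: [0.162, 0.609, 0.75, 0.201]
ft_force: [0.8, -0.4, 0.0]
opening: 0.751
grasp_force: 0.0
```

```bash
python3 st.py
python3 - <<'E'
from h import *; from plant import arm,vision
Rt,o=track(O1,Y1)
p,d=vision.grab_frame("wrist");c=vision.get_calibration("wrist"); np.savez("pics/w4.npz",p=p,d=d,K=c["K"],T=c["T"])
q,_=vision.grab_frame("side")
im=np.zeros((500,800,3),np.uint8); im[:300,:400]=cv2.resize(p[:,:,::-1],(400,300)); im[:500,400:]=cv2.resize(q[120:240,235:331,::-1],(400,500),interpolation=2); cv2.imwrite("pics/v4.png",im)
E
```

```text
10.05 tcp track [ 0.3 -0.8 30.7] F track [ 0.6 -0.6 -0.3] grip 0.0 0.7513036044559043 rot err [-0.0, -0.1, 0.0]
```

View pics/v4.png

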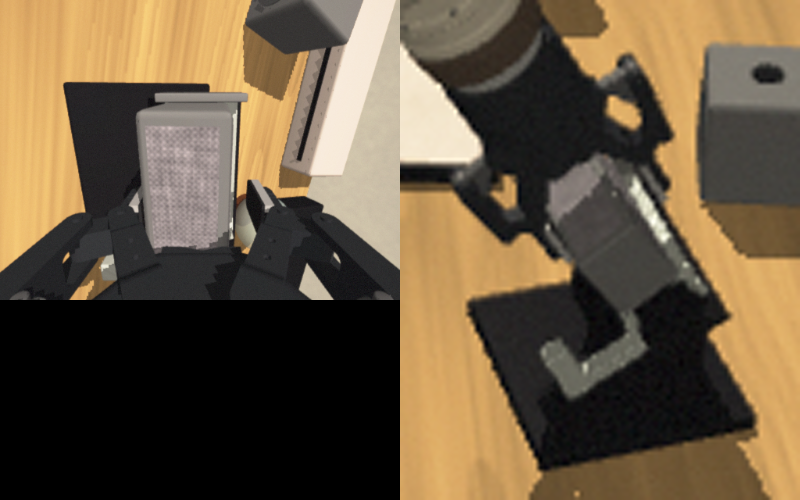

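The speaker sits between the lips with its end at the stop (wrist view (190,100)), and the latch is still back (side view (570,375)). I'll retreat square to the face and check that it is seated.

Request:
{"api": "apply_moves", "payload": {
  "targets": [
    [0, 0, 0, 0, 0, 0, 0.95],
    [0, 0, 0, 0, 0, 0, 0.95],
    [0, 0, 0, 0, 0, 0, 0.95],
    [0, 0, -10, 0, 0, 0, 0.95],
    [0, 0, -30, 0, 0, 0, 0.95],
    [0, 0, -60, 0, 0, 0, 0.95],
    [0, 0, -95, 0, 0, 0, 0.95],
    [-20, 0, -120, 0, 0, 0, 0.95],
    [-40, 0, -135, 0, 0, 0, 0.95],
    [-40, 0, -135, 0, 0, 0, 0.95],
    [-40, 0, -135, 0, 0, 0, 0.95]
  ]
}}

```text
clock: 11.07
tool_pos: [0.557, 0.0291, 0.2304]
orientation: [0.164, 0.609, 0.749, 0.202]
ft_force: [-0.4, 1.1, -0.7]
opening: 0.948
grasp_force: 0.0
```

```bash
python3 st.py
python3 - <<'E'
from h import *; from plant import arm,vision
Rt,o=track(O1,Y1)
p,d=vision.grab_frame("wrist");c=vision.get_calibration("wrist"); np.savez("pics/w5.npz",p=p,d=d,K=c["K"],T=c["T"]); cv2.imwrite("pics/w5.png",cv2.resize(p[:,:,::-1],(800,600)))
t=(cloud(p,d,c["K"],c["T"])-o)@Rt*1000
m=(abs(t[...,0])<30)&(abs(t[...,1])<75)&(t[...,2]>68)&(t[...,2]<90); q=t[m]
print("top",len(q),np.median(q[:,2]),cv2.minAreaRect(q[:,:2].astype(np.float32)),np.linalg.lstsq(np.c_[q[:,:2],np.ones(len(q))],q[:,2],rcond=None)[0].round(3))
m=(abs(t[...,0])<30)&(t[...,1]>50)&(t[...,1]<80)&(t[...,2]>26)&(t[...,2]<36); print("stop",np.percentile(t[m][:,1],[2,50,98]).round(1))
m=(t[...,0]<-50)&(t[...,0]>-95)&(t[...,1]>-90)&(t[...,1]<-55)&(t[...,2]>36)&(t[...,2]<46); print("post",m.sum(),np.percentile(t[m],[2,50,98],axis=0).round(1).tolist())
E
```

```text
11.0667 tcp track [  1.1 -42.  167.2] F track [-0.5  1.2 -0.6] grip 0.0 0.9479975124524311 rot err [0.1, 0.0, -0.1]
top 7230 79.1058196621189 ((-7.5691070556640625, 0.27150726318359375), (44.83187484741211, 119.88932800292969), 0.018205253407359123) [5.1000e-02 1.0000e-03 7.9281e+01]
stop [61.1 64.6 66.7]
post 209 [[-80.5, -78.1, 37.0], [-73.0, -70.8, 39.2], [-65.8, -63.7, 40.5]]
```

View pics/w5.png

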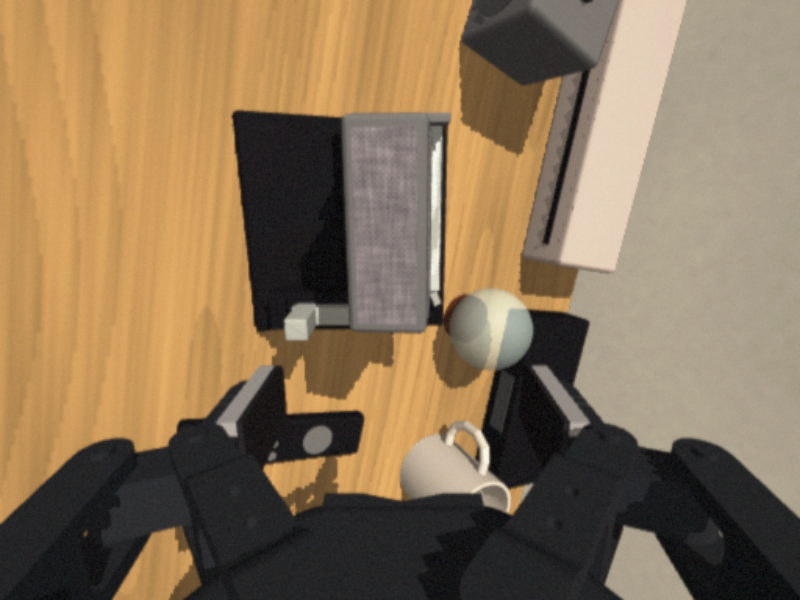

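The speaker is home: its end is at y≈60 at the stop, and it leans about 3° in the track's play. The post top is at x≈-73, y≈-71. I'll shut the fingers and go down on the low side of the post.

Request:
{"api": "apply_moves", "payload": {
  "targets": [
    [-8, -25, 10, 0, 0, 0, 0],
    [-16, -50, 25, 0, 0, 0, 0],
    [-25, -80, 40, 0, 0, 0, 0],
    [-35, -106, 60, 0, 0, 0, 0],
    [-35, -106, 67, 0, 0, 0, 0],
    [-35, -106, 67, 0, 0, 0, 0],
    [-35, -106, 67, 0, 0, 0, 0],
    [-35, -106, 67, 0, 0, 0, 0]
  ]
}}

```text
clock: 11.78
tool_pos: [0.5081, -0.0156, 0.1193]
orientation: [0.163, 0.608, 0.75, 0.202]
ft_force: [0.6, 0.4, -0.3]
opening: 0.001
grasp_force: 0.0
```

```bash
python3 st.py
```

```text
11.7833 tcp track [-103.8  -75.7   99.6] F track [ 0.4  0.2 -0.6] grip 0.0 0.0006485088492053661 rot err [0.1, -0.1, 0.0]
```

Request:
{"api": "apply_moves", "payload": {
  "targets": [
    [-1, -1, 25, 0, 0, 0, 0],
    [-1, -1, 50, 0, 0, 0, 0],
    [-1, -1, 68, 0, 0, 0, 0],
    [-1, -1, 75, 0, 0, 0, 0],
    [-1, -1, 75, 0, 0, 0, 0],
    [-1, 5, 75, 0, 0, 0, 0],
    [-1, 10, 75, 0, 0, 0, 0],
    [-1, 15, 75, 0, 0, 0, 0],
    [-1, 20, 75, 0, 0, 0, 0],
    [-1, 25, 75, 0, 0, 0, 0],
    [-1, 28, 75, 0, 0, 0, 0],
    [-1, 28, 75, 0, 0, 0, 0]
  ]
}}

```text
clock: 12.78
tool_pos: [0.5684, -0.0043, 0.0673]
orientation: [0.163, 0.609, 0.75, 0.201]
ft_force: [0.7, 0.1, -0.3]
opening: 0.001
grasp_force: 0.0
```

```bash
python3 st.py
```

```text
12.7833 tcp track [-76.8 -77.1  23.9] F track [ 0.4 -0.1 -0.6] grip 0.0 0.0012718325398590065 rot err [0.0, -0.1, -0.0]
```

Request:
{"api": "apply_moves", "payload": {
  "targets": [
    [0, 3, 0, 0, 0, 0, 0],
    [0, 6, 0, 0, 0, 0, 0],
    [0, 8, 0, 0, 0, 0, 0],
    [0, 10, 0, 0, 0, 0, 0],
    [0, 10, 0, 0, 0, 0, 0]
  ]
}}

```text
clock: 13.2
tool_pos: [0.5764, -0.0025, 0.0717]
orientation: [0.163, 0.609, 0.75, 0.201]
ft_force: [-0.2, -0.2, 0.4]
opening: 0.001
grasp_force: 0.1
```

```bash
python3 st.py
python3 - <<'E'
from h import *; from plant import vision
Rt,o=track(O1,Y1)
p,d=vision.grab_frame("side"); cv2.imwrite("pics/v6.png",cv2.resize(p[120:240,230:350,::-1],(600,600),interpolation=2))
E
```

```text
13.2 tcp track [-67.5 -77.   23.6] F track [ 0.  -0.2  0.4] grip 0.07212950382381678 0.0008997702614785564 rot err [-0.0, -0.1, -0.0]
```

View pics/v6.png

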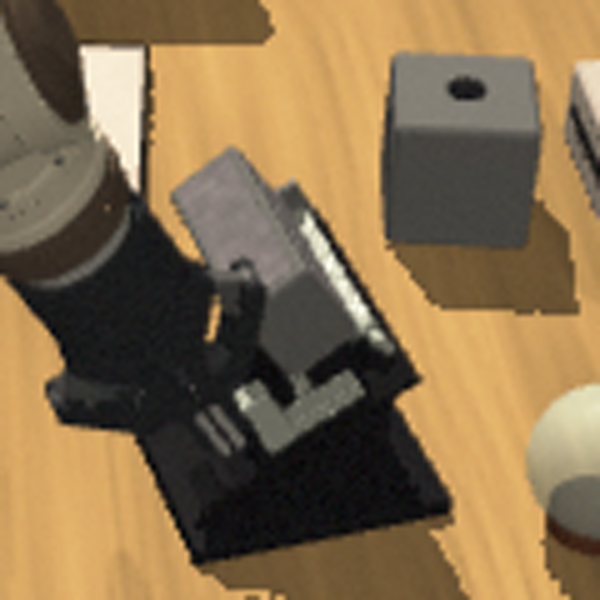

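The bar has begun crossing (side crop (330,405)), and the post at (262,415) is clear of the speaker. I'll keep pushing, shifted a little further from the speaker's end.

Request:
{"api": "apply_moves", "payload": {
  "targets": [
    [-3, 2, 0, 0, 0, 0, 0],
    [-3, 4, 0, 0, 0, 0, 0],
    [-3, 6, 0, 0, 0, 0, 0],
    [-3, 8, 0, 0, 0, 0, 0],
    [-3, 8, 0, 0, 0, 0, 0]
  ]
}}

```text
clock: 13.67
tool_pos: [0.5804, -0.0049, 0.0726]
orientation: [0.16, 0.61, 0.75, 0.198]
ft_force: [-22.9, -6.0, 3.8]
opening: 0.004
grasp_force: 9.3
```

```bash
python3 st.py
```

```text
13.6667 tcp track [-64.  -80.1  22.7] F track [-18.6  -1.2  15.1] grip 9.270150855300017 0.0036737332874202974 rot err [-0.5, -0.1, -0.1]
```

Request:
{"api": "apply_moves", "payload": {
  "targets": [
    [0, -5, 0, 0, 0, 0, 0],
    [0, -15, 0, 0, 0, 0, 0],
    [0, -35, 0, 0, 0, 0, 0],
    [0, -42, -20, 0, 0, 0, 0],
    [0, -42, -55, 0, 0, 0, 0],
    [0, -42, -90, 0, 0, 0, 0],
    [-5, -42, -125, 0, 0, 0, 0],
    [-5, -25, -150, 0, 0, 0, 0],
    [-5, -10, -165, 0, 0, 0, 0],
    [-5, -10, -165, 0, 0, 0, 0],
    [-5, -10, -165, 0, 0, 0, 0]
  ]
}}

```text
clock: 14.58
tool_pos: [0.4959, -0.0281, 0.215]
orientation: [0.164, 0.609, 0.75, 0.202]
ft_force: [-0.1, -0.3, -0.2]
opening: 0.002
grasp_force: 0.0
```

```bash
python3 st.py
python3 - <<'E'
from h import *; from plant import arm,vision
Rt,o=track(O1,Y1)
p,d=vision.grab_frame("wrist");c=vision.get_calibration("wrist"); cv2.imwrite("pics/w7.png",cv2.resize(p[:,:,::-1],(800,600)))
t=(cloud(p,d,c["K"],c["T"])-o)@Rt*1000
m=(abs(t[...,0])<35)&(abs(t[...,1])<75)&(t[...,2]>68)&(t[...,2]<90); q=t[m]
print("top",len(q),np.median(q[:,2]),cv2.minAreaRect(q[:,:2].astype(np.float32)))
m=(t[...,0]<-20)&(t[...,0]>-95)&(t[...,1]>-90)&(t[...,1]<-55)&(t[...,2]>36)&(t[...,2]<46); print("post",m.sum(),np.percentile(t[m],[2,50,98],axis=0).round(1).tolist())
hsv=cv2.cvtColor(p,cv2.COLOR_RGB2HSV)
m=(hsv[...,1]<60)&(hsv[...,2]>60)&(abs(t[...,1]+72)<9)&(t[...,2]>4)&(t[...,2]<16)&(abs(t[...,0])<70); print("bar",m.sum(),np.percentile(t[m],[2,50,98],axis=0).round(1).tolist())
E
```

```text
14.5833 tcp track [-68.5 -85.5 189.7] F track [-0.2 -0.3 -0.1] grip 0.0 0.0023494623786884687 rot err [0.1, -0.0, 0.0]
top 7394 78.96700674582236 ((-9.831932067871094, -0.361236572265625), (46.306068420410156, 120.02936553955078), 0.02926647663116455)
post 205 [[-53.3, -78.9, 37.2], [-45.7, -71.1, 39.0], [-37.7, -64.3, 40.9]]
bar 307 [[-55.3, -77.8, 5.1], [-24.1, -72.9, 9.7], [2.8, -63.8, 12.6]]
```

View pics/w7.png

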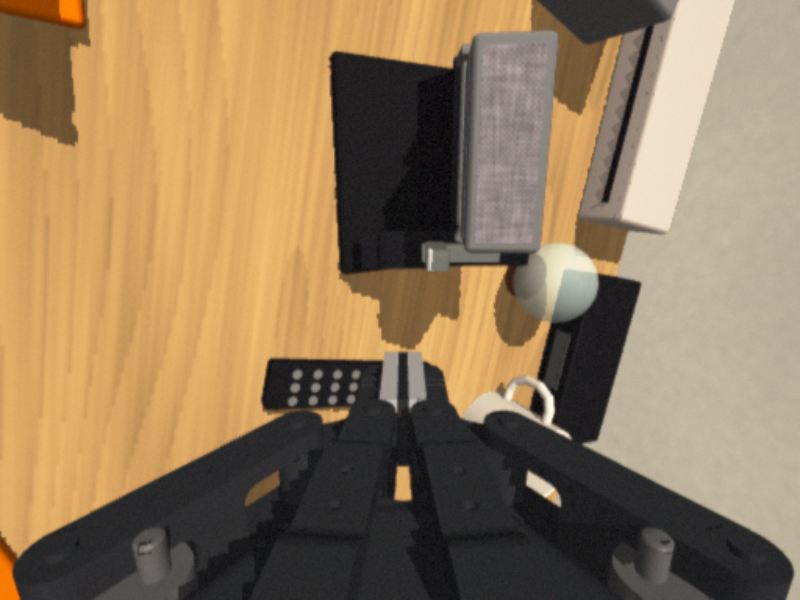

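The latch bar now crosses behind the speaker (wrist view (475,255)) and the post sits at x≈-45, against -44 when fully shut. I'll push a second time from the low side to make sure it is on its limit.

Request:
{"api": "apply_moves", "payload": {
  "targets": [
    [3, -20, 30, 0, 0, 0, 0],
    [6, -37, 65, 0, 0, 0, 0],
    [6, -37, 100, 0, 0, 0, 0],
    [6, -37, 135, 0, 0, 0, 0],
    [6, -37, 160, 0, 0, 0, 0],
    [6, -37, 170, 0, 0, 0, 0],
    [6, -30, 170, 0, 0, 0, 0],
    [6, -20, 170, 0, 0, 0, 0],
    [6, -10, 170, 0, 0, 0, 0],
    [6, -3, 170, 0, 0, 0, 0],
    [6, 2, 170, 0, 0, 0, 0],
    [6, 2, 170, 0, 0, 0, 0]
  ]
}}

```text
clock: 15.63
tool_pos: [0.5801, -0.004, 0.069]
orientation: [0.163, 0.609, 0.75, 0.202]
ft_force: [0.4, -0.3, 0.5]
opening: 0.004
grasp_force: 0.0
```

```bash
python3 st.py
```

```text
15.6333 tcp track [-65.9 -79.2  19.6] F track [ 0.5 -0.4  0.3] grip 0.0 0.004303484644282617 rot err [0.1, -0.0, 0.0]
```

Request:
{"api": "apply_moves", "payload": {
  "targets": [
    [0, 2, 0, 0, 0, 0, 0],
    [0, 4, 0, 0, 0, 0, 0],
    [0, 5, 0, 0, 0, 0, 0],
    [0, 5, 0, 0, 0, 0, 0]
  ]
}}

```text
clock: 15.97
tool_pos: [0.5817, -0.0035, 0.0684]
orientation: [0.161, 0.609, 0.75, 0.2]
ft_force: [-8.2, -2.7, 1.7]
opening: 0.002
grasp_force: 3.4
```

```bash
python3 st.py
```

```text
15.9667 tcp track [-64.8 -79.   18.3] F track [-6.6 -0.9  5.8] grip 3.4361180663108826 0.0022435555454480916 rot err [-0.2, -0.1, -0.1]
```

Request:
{"api": "apply_moves", "payload": {
  "targets": [
    [0, -5, 0, 0, 0, 0, 0],
    [0, -15, 0, 0, 0, 0, 0],
    [0, -35, 0, 0, 0, 0, 0],
    [0, -42, -20, 0, 0, 0, 0],
    [0, -42, -55, 0, 0, 0, 0],
    [0, -42, -90, 0, 0, 0, 0],
    [-5, -42, -125, 0, 0, 0, 0],
    [-5, -25, -150, 0, 0, 0, 0],
    [-5, -10, -165, 0, 0, 0, 0],
    [-5, -10, -165, 0, 0, 0, 0],
    [-5, -10, -165, 0, 0, 0, 0]
  ]
}}

```text
clock: 16.88
tool_pos: [0.4952, -0.0271, 0.2086]
orientation: [0.163, 0.609, 0.75, 0.202]
ft_force: [-0.2, -0.0, -1.8]
opening: -0.003
grasp_force: 0.0
```

```bash
python3 st.py
python3 - <<'E'
from h import *; from plant import arm,vision,order
Rt,o=track(O1,Y1)
p,d=vision.grab_frame("wrist");c=vision.get_calibration("wrist")
t=(cloud(p,d,c["K"],c["T"])-o)@Rt*1000
m=(abs(t[...,0])<40)&(abs(t[...,1])<75)&(t[...,2]>68)&(t[...,2]<90); q=t[m]
print("top",len(q),np.median(q[:,2]),cv2.minAreaRect(q[:,:2].astype(np.float32)))
m=(t[...,0]<-20)&(t[...,0]>-95)&(t[...,1]>-90)&(t[...,1]<-55)&(t[...,2]>36)&(t[...,2]<46); print("post",m.sum(),np.percentile(t[m],[2,50,98],axis=0).round(1).tolist())
# bystanders unchanged?
p0,w0=load("top0"); p1,d1=vision.grab_frame("top"); df=np.abs(p0.astype(int)-p1).max(-1)>60
k,l,st,ce=cv2.connectedComponentsWithStats(df.astype(np.uint8)); print([ (x[:5].tolist()) for x in st[1:] if x[4]>25])
E
```

```text
16.8833 tcp track [-72.2 -84.3 184.4] F track [-1.   0.  -1.5] grip 0.0 -0.002727903853352789 rot err [0.1, -0.0, 0.0]
top 7705 79.00659874597163 ((-9.921367645263672, -0.3323211669921875), (46.2637939453125, 120.10018920898438), 0.37206941843032837)
post 211 [[-52.9, -78.8, 36.6], [-45.4, -71.1, 39.0], [-37.6, -63.8, 40.5]]
[[292, 157, 15, 21, 223], [249, 169, 19, 9, 93], [270, 175, 9, 14, 67], [290, 181, 9, 7, 41], [337, 186, 54, 35, 821], [283, 189, 63, 53, 1501], [383, 206, 97, 79, 4422], [349, 223, 13, 15, 77], [363, 229, 16, 7, 33], [207, 236, 104, 48, 1640], [313, 246, 33, 25, 390], [346, 260, 12, 5, 43], [280, 264, 25, 50, 601], [191, 269, 46, 22, 334], [300, 269, 109, 76, 4348], [183, 270, 42, 6, 55], [184, 277, 24, 5, 56], [142, 285, 35, 12, 194], [414, 284, 50, 29, 873], [266, 287, 14, 6, 54], [173, 289, 51, 20, 418], [225, 291, 7, 8, 34], [0, 310, 143, 74, 2980], [285, 325, 13, 5, 43], [275, 324, 58, 60, 1848], [337, 342, 14, 15, 150], [205, 346, 75, 38, 1024], [445, 347, 13, 37, 161], [385, 362, 15, 12, 120], [264, 373, 9, 11, 55], [0, 376, 29, 8, 159]]
```

```bash
python3 -c "
from plant import order
print(order.finish_job())"
```

```text
the job is handed in; nothing more can be done
None
```

The speaker is in the black cradle's track, home against the end stop, and the latch is pushed shut behind it, holding against a second push. The gripper was clear of everything when I handed the job in at about 17 s; the hand-in gave no verdict.

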